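# Step the carver's ratchet turntable back and on again

## Task

The rosette blank on the carver's ratchet turntable has been turned too far. Throw the pawl back so that it stays clear of the teeth, turn the knob back clockwise until you feel the pointer bear on the stop post, then tip the pawl into the teeth again. Now advance the knob anticlockwise two notches, one at a time, after each click turning it back until you feel the tooth bear firmly on the pawl and holding it so a moment; it finishes snug there with the pointer at the index finger. Never force the table against pawl or post, and leave the other things alone.

Things in the scene. Friction and masses are not known exactly. Their poses are not given: they have to be found in the camera images.
- stand: Fixed oak board 260 x 320 x 30 mm that carries the turntable. Origin on the table surface, under the turntable's vertical axis; the board spans x -130..130, y -140..180 mm about it. All angles below are about this axis in this frame, anticlockwise from +x seen from above.
- turntable (a joint): Angle of the turntable (rad), growing anticlockwise from above (forward). 0 = pointer at the index finger with a tooth snug against the pawl. 12 notches, 0.524 rad apart: with the pawl down, a tooth is snug at 0, -0.524, -1.047... The pointer meets the stop post at about -0.95 (a far post at about +2.0). It starts at 0.15 to 1.0, pawl down. The bearing is stiff: 0.2 N m to turn; it stays where it is left.
- knob_grip (a point): Centre of the turntable's knob, a dark wooden bar 64 mm long, 16 mm wide, 38 mm tall, at 89 to 127 mm above the bench, on the turning axis. The point's x axis runs along the bar, which points along the stand's x when the joint reads 0. Below it is the round wooden rosette blank, radius 62 mm, top 74 mm above the bench.
- toothed_ring: Steel ring of 12 saw teeth (10 mm high, upper edge 60 mm above the bench) on the turntable's rim, at radius 68 to 80 mm; it turns with the table. Bearing firmly on the pawl or the post means about 3 to 10 N there, felt as 0.45 to 0.95 N m at the knob (friction included); over 14 N is forcing. Origin at the stand's origin.
- pointer: Brass pointer on the turntable's rim, 10 mm wide, 44 to 50 mm above the bench, radius 79 to 107 mm, at 60 degrees plus the joint angle. It turns with the table. Origin at the stand's origin.
- pointer_tip (a point): Outer top end of the pointer, radius 104 mm.
- index_finger (a point): Inner end of the fixed aluminium index finger, at 60 degrees, radius 100 mm, 56 mm above the bench; the pointer passes under it.
- stop_post (a point): Top of the fixed steel stop post, 12 mm across, 65 mm tall, at radius 92 mm. The pointer comes to rest against its side.
- pawl (a joint): Angle of the pawl (rad) on a level axle along the stand's y. About -0.05 with the nose at the foot of a tooth, up to 0.2 while riding over one; grows as the nose rises, to 1.75 thrown fully back. It is a loose tumbler, held only by its own weight: let go below about 0.8 it falls into the teeth, beyond about 1.2 it falls back and stays. About 0.4 N at the ball tips it. A push against either end stop is rigid.
- pawl_pivot (a point): Point on the pawl's axle, in the plane of its arm, 78 mm above the bench, at x -55, y -74 mm of the stand. A bracket 10 mm thick stands at y -88.
- pawl_arm: The pawl's steel arm, 9 mm square and 58 mm long, from the axle towards the stand's +x and 24 mm down to the nose when engaged; when thrown back it stands nearly upright. Origin on the axle at pawl_pivot, turns with the pawl.
- pawl_nose (a point): Lower tip of the arm's nose: 55 mm along and 24 mm below the axle when the pawl reads 0.
- pawl_ball (a point): Centre of the 22 mm wooden ball on the pawl's thumb lever (8 mm rod). The lever stands in a plane 26 mm outside the arm (stand's -y side); the ball is 14.5 mm towards +x of and 56 mm above the axle when the pawl reads 0, and level behind it (-x) when thrown back. Pushing the ball towards the stand's -x throws the pawl back; pushing the upright arm towards +x drops it in again.
- gouge_a: Bystander: carving gouge, 200 mm long, lying on the stand's board at its +y edge. Leave it.
- offcut: Bystander: wooden offcut 50 x 30 x 20 mm on the board. Leave it.
- gouge_b: Bystander: larger gouge on the bench, 240 mm. Leave it.
- gouge_c: Bystander: gouge on the bench, 230 mm. Leave it.
- mallet: Bystander: round carver's mallet standing on its head, 260 mm tall, 84 mm across. Leave it.
- wax_pot: Bystander: terracotta wax pot, 80 mm across, 90 mm tall. Leave it.

How it is judged:
On the way, in this order (a step that is already met when the one before it is completed fails the run):
1. the pawl is thrown back and stays back (value of joint pawl above 1.2 rad and value of joint turntable above 0 rad), for 0.2 s.
2. with the pawl back, the table is turned back until the pointer bears on the stop post (over 2 N) (value of joint pawl above 1 rad and value of joint turntable below -0.88 rad and contact force between pointer and stand above 2 N), for 0.2 s.
3. the pawl is dropped into the teeth at the start notch (value of joint pawl below 0.08 rad and value of joint turntable below -0.8 rad), for 0.2 s.
4. one notch forward, the table is backed up until the tooth bears on the pawl (over 2.5 N) (value of joint pawl below 0.08 rad and value of joint turntable between -0.574 and -0.474 rad and contact force between toothed_ring and pawl_arm above 2.5 N), for 0.15 s.
5. a second notch forward, backed up again until the tooth bears on the pawl (over 2.5 N) (value of joint pawl below 0.08 rad and value of joint turntable between -0.05 and 0.05 rad and contact force between toothed_ring and pawl_arm above 2.5 N), for 0.15 s.
At the end, for the whole second after the job is handed in: The table rests two notches on from the stop post, pointer at the index finger: turntable joint within 0.05 rad of 0, so no slack behind the tooth, the pawl down in the teeth (below 0.08 rad), and the table still (value of joint turntable between -0.05 and 0.05 rad and value of joint pawl below 0.08 rad and velocity of joint turntable between -0.05 and 0.05 rad/s); the robot touches nothing.
It fails at once if the table is forced back against the pawl (over 14 N) (contact force between toothed_ring and pawl_arm above 14 N).
It fails at once if the pointer is forced against the post (over 14 N) (contact force between pointer and stand above 14 N).
It fails at once if a bystander is moved by more than 15 mm (distance of any of gouge_a, offcut, gouge_b, gouge_c, mallet, wax_pot from where it was at the start of the episode above 0.015 m).
It also fails if it takes over 72 s, if anything falls off the work surface, if the arm or the gripper's body presses on something with over 40 N, if the wrist force passes 120 N, or if a joint passes its speed limit or range.

## Robot

A 6-joint arm with a two-finger parallel gripper is mounted at the origin on the work surface. World frame = base frame: x ahead of the robot, y to its left, z up, the work surface at z = 0. Lengths are in m, angles in rad, forces in N, time in s.
With the tool pointing down it reaches from about 0.25 to 0.775 m from the base axis. Payload 4 kg.
Tool frame: the origin (TCP) lies midway between the tips of the shut fingers; the grasp point (between the pads) lies 19 mm behind it; z points along the fingers, y is the direction in which the jaws open and shut (so a half turn about z gives the same grasp; the last joint's range is limited). The gripper opens to 85 mm and grips with 20 to 120 N. Pads are 22 mm wide; open, the fingers measure 114 mm over their backs; the gripper's body (76 mm by 85 mm) begins 54 mm behind the grasp point. The pads swing forward as they close: fully open they stand 13 mm farther back than shut.
Start: joints at [1.036, 0.087, 1.371, -0, 1.684, -0.103], TCP at [0.23, 0.5, 0.231] pointing down, gripper open.
Joint ranges: [-3.1, 3.1], [-0.76, 2.03], [0.27, 2.55], [-1.08, 4.22], [0.17, 2.65], [-2.57, 2.57]. Speed limits (rad/s): [2.79, 2.79, 3.14, 3.14, 3.14, 3.14].

## Interface

Orientations are given as a rotation vector (axis times angle).
In Python, from station import status, eyes, job, models gives the robot as it stands.
- The arm moves only by the shell command python3 -m handwheel 'ROWS' [OPENING]. ROWS is JSON, a list of rows, each a list of 2 entries, a list of its own where there are three numbers: the shift along the tool's x, y, z in mm, then the turn, a rotation vector about the tool's x, y, z in degrees. In form: [[[x, y, z], [rx, ry, rz]], ...]. A call has 1 to 12 rows; each row is the pose to reach, as a shift and turn from the pose commanded when the call began, along the tool's axes at that moment; what a row does not reach only later rows make up. A row lasts 1/12 s, in which the tool goes at most 41.7 mm and 7.16 degrees, less where a joint would pass 70% of its speed; a pose out of reach is approached as far as the arm can. A call with a gripper value outside its range is refused whole. OPENING is the gripper command: -1 is shut, 1 is fully open, values between are in proportion, set as the call begins (- or left out, the last holds). The fingers move at their own pace and stop on an object; the grip force is fixed at half the most. Time passes only in rows, so rows that repeat a pose let the fingers close. It gives the time, the measured TCP pose, the force and the opening at its end, in the units of the state.
- status.get_state(): the state, without advancing time (a new reading comes with each control period).
- eyes.camera(name): name is "scene" or "top"; returns a dict with "pixels" (420x560x3 uint8, red, green, blue), "fovy" (degrees; the focal length in pixels is half the picture's height over the tangent of half this angle, whatever the lens; pixels are square), "cx", "cy" (the principal point, pixels), "world_to_cam" (4x4, takes a point from world to camera coordinates). Camera axes: x right, y down, z forward; pixel columns grow to the right and rows downward; lengths in m; the calibration is good to about 2 mm. A picture is of the moment at which its call begins. There is no depth.
- job.close_job(): hands the job in, once; it reports no verdict.
Trained networks look in the newest picture that a camera, given by its name, has taken for a name from the list of things; names that differ only in an ending like _2 or _b are one class to them, and where a whole thing is asked for, a point or a joint stands for the part that bears it (a point fixed in the world has none). Each returns a list of dicts, best first, with "score" (0 to 1); they miss things now and then, are a little off and sometimes report something else, mostly with a low value. They report only what shows in the picture. A call takes as long as a camera call.
- models.masks_of(label, camera): "mask" (420x560 bool, what is visible of it) and "bbox" ([centre column, centre row, width, height] in pixels, round what is visible of it).
- models.pinpoint(label, camera): "xy" ([column, row] in pixels: a listed point, or the origin of a listed thing).
The state is a dict: "clock": time; "joint_pos": joint angles; "qvel": joint speeds; "effort": joint torques, N m; "position": TCP position; "tcp_rot": TCP orientation; "ft_force": force on the tool from outside, world axes, zero at the start; "ft_torque": the same for the moment, N m; "grip_width": opening from 0.0 (shut) to 1.0 (fully open).
Only numpy, scipy, OpenCV 4.12 (cv2) and the standard library are available. Lean on these libraries where they do the work, as an engineer would, in place of code of your own. Each camera call takes 0.05 s, during which the arm holds its last target.

## Working session

There is one attempt and no reset: what is moved stays moved. The work goes in short steps, Python scripts to look and compute and a shell command to move; the robot and the scene stay as the last step left them, time stands still between calls to the robot, and variables do not carry over. Pictures are saved under pics/ and viewed, and the job is handed in when it is done.

```bash
ls; mkdir -p pics
python3 - <<'E'
from station import status, eyes, job, models
import cv2
print(status.get_state())
for n in ("scene","top"):
    c=eyes.camera(n); cv2.imwrite(f"pics/{n}0.png",c["pixels"][:,:,::-1]); print(n,c["fovy"],c["cx"],c["cy"],c["world_to_cam"])
    for l in ["knob_grip","pointer_tip","index_finger","stop_post","pawl_pivot","pawl_nose","pawl_ball","stand","toothed_ring"]:
        print(l,[(r["xy"],r["score"]) for r in models.pinpoint(l,n)][:3])
E
```

```text
pics
{'clock': 0.0, 'joint_pos': array([ 1.03592194e+00,  8.79802814e-02,  1.37228429e+00, -1.61793382e-06,
        1.68360984e+00, -1.03096842e-01]), 'qvel': array([ 0.00074316, -0.00084094, -0.00074259,  0.00257716, -0.00073073,
       -0.00046756]), 'effort': array([-8.34043874e-07, -3.51863194e+01, -3.13275576e+01,  4.30141938e-05,
        1.06246507e-02,  2.20027772e-06]), 'position': array([0.22990986, 0.49908178, 0.23011008]), 'tcp_rot': array([-0.67282525, -3.06796562,  0.00340339]), 'ft_force': array([-0.07415339,  0.21168664,  0.54246732]), 'ft_torque': array([-0.00594567, -0.00751262,  0.01900809]), 'grip_width': 0.9999557569200196}
scene 53.7443378906706 281.5170168267062 208.44631003236105 [[-0.74986364  0.66153348 -0.00883065  0.36306087]
 [ 0.39055849  0.43185465 -0.81299792 -0.11832037]
 [-0.53401179 -0.61308647 -0.58219962  1.43082258]
 [ 0.          0.          0.          1.        ]]
knob_grip []
pointer_tip [([248.5, 199.9], 0.7), ([294.6, 265.2], 0.63), ([273.4, 275.4], 0.22)]
index_finger [([272.3, 275.8], 0.87)]
stop_post [([235.5, 261.2], 0.81), ([390.2, 335.
[... 188 characters left out ...]
.52)]
toothed_ring [([267.1, 262.4], 0.57)]
top 53.60579975159869 282.78426415014854 214.88599579181013 [[ 0.01498748 -0.99988452  0.00251401  0.02832987]
 [-0.99624373 -0.01514727 -0.08525842  0.52809247]
 [ 0.08528666 -0.00122675 -0.9963557   1.1665377 ]
 [ 0.          0.          0.          1.        ]]
knob_grip [([275.3, 186.9], 0.8)]
pointer_tip [([239.2, 189.8], 0.51)]
index_finger [([245.1, 173.6], 0.82)]
stop_post [([273.0, 155.4], 0.77), ([302.6, 204.4], 0.37)]
pawl_pivot [([275.1, 184.4], 0.63)]
pawl_nose []
pawl_ball [([303.0, 209.1], 0.5), ([311.1, 197.0], 0.49)]
stand [([273.2, 196.1], 0.97), ([219.6, 197.5], 0.41), ([312.1, 197.4], 0.25)]
toothed_ring [([156.0, 209.7], 0.48)]
```

View pics/scene0.png

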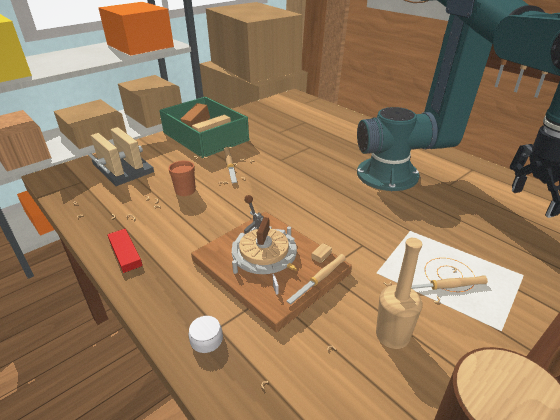

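View pics/top0.png

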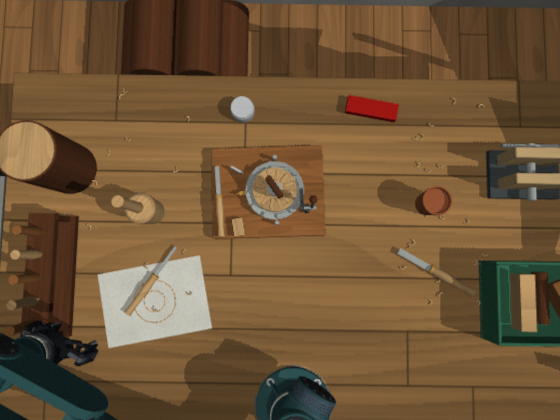

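Run:
```python
import cv2
a=cv2.imread("pics/top0.png"); cv2.imwrite("pics/topz.png",cv2.resize(a[110:260,170:370],None,fx=4,fy=4,interpolation=cv2.INTER_CUBIC))
a=cv2.imread("pics/scene0.png"); cv2.imwrite("pics/scenez.png",cv2.resize(a[160:310,180:380],None,fx=4,fy=4,interpolation=cv2.INTER_CUBIC))
```

```text
(no output)
```

View pics/topz.png

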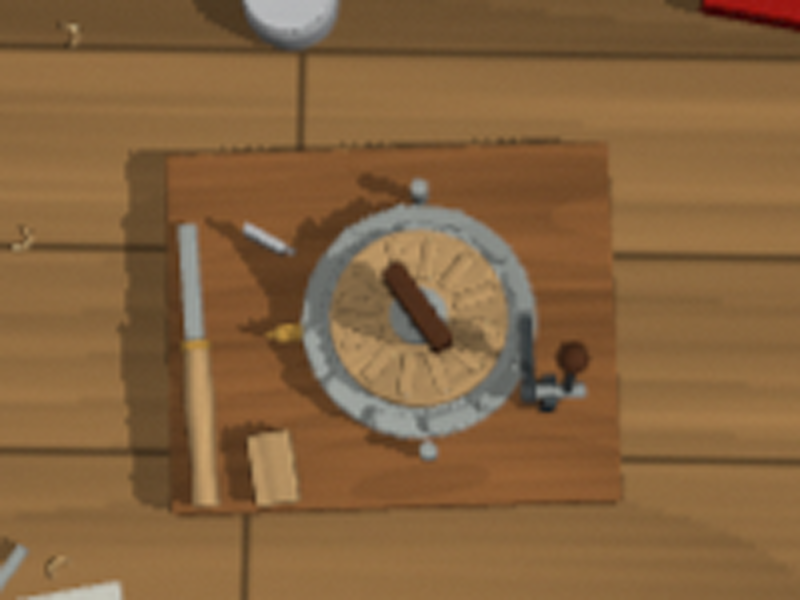

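View pics/scenez.png

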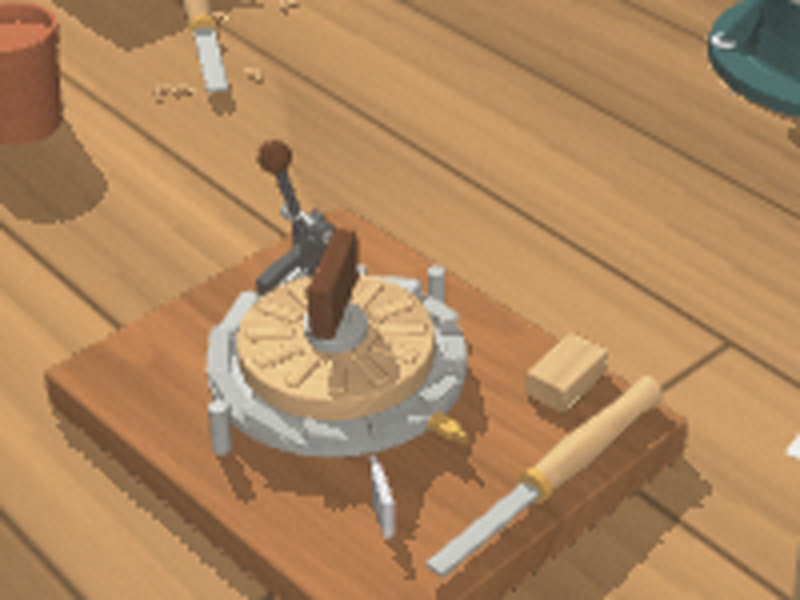

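```bash
cat > h.py <<'E'
import numpy as np, cv2
from scipy.optimize import least_squares
CAL={"scene":(53.7443378906706,281.5170168267062,208.44631003236105,np.array([[-0.74986364,0.66153348,-0.00883065,0.36306087],[0.39055849,0.43185465,-0.81299792,-0.11832037],[-0.53401179,-0.61308647,-0.58219962,1.43082258],[0,0,0,1]])),
"top":(53.60579975159869,282.78426415014854,214.88599579181013,np.array([[0.01498748,-0.99988452,0.00251401,0.02832987],[-0.99624373,-0.01514727,-0.08525842,0.52809247],[0.08528666,-0.00122675,-0.9963557,1.1665377],[0,0,0,1]]))}
def proj(cam,P):
    fo,cx,cy,M=CAL[cam]; f=210/np.tan(np.radians(fo)/2)
    p=M[:3,:3]@np.asarray(P)+M[:3,3]; return np.array([cx+f*p[0]/p[2],cy+f*p[1]/p[2]])
def S2W(s,p):
    x,y,a=s; c,n=np.cos(a),np.sin(a); return np.array([x+c*p[0]-n*p[1],y+n*p[0]+c*p[1],p[2]])
def z2(cam,x,y):
    o={"top":(170,110),"scene":(180,160)}[cam]; return np.array([o[0]+(x+.5)/4-.5,o[1]+(y+.5)/4-.5])
E
cat > fit.py <<'E'
from h import *
obs=[("top",167,153,(.13,.18,.03)),("top",606,143,(.13,-.14,.03)),("top",622,500,(-.13,-.14,.03)),("top",172,513,(-.13,.18,.03)),
("top",291,250,(.05,.0866,.056)),("top",573,357,(-.0405,-.1,.134)),("top",418,306,(0,0,.127)),
("scene",48,378,(.13,-.14,.03)),("scene",686,425,(-.13,.18,.03)),("scene",333,210,(-.13,-.14,.03)),
("scene",274,156,(-.0405,-.1,.134)),("scene",346,232,(0,0,.127)),("scene",375,460,(.05,.0866,.056))]
def res(s): return np.concatenate([proj(c,S2W(s,p))-z2(c,x,y) for c,x,y,p in obs])
r=least_squares(res,[.5,.0,0],loss="soft_l1"); print(r.x,np.degrees(r.x[2]));
for o,e in zip(obs,res(r.x).reshape(-1,2)): print(o[0],o[3],e.round(1))
s=r.x
for n,p in dict(ball=(-.0405,-.1,.134),pivot=(-.055,-.074,.078),knob=(0,0,.108)).items(): print(n,S2W(s,p).round(4))
# joint from knob bar: end points in top at z .127
def inv(cam,uv,z):
    return least_squares(lambda q: proj(cam,[q[0],q[1],z])-uv,[.5,0]).x
a=inv("top",z2("top",398,270),.127);b=inv("top",z2("top",440,345),.127);print("bar",np.arctan2(*(a-b)[::-1])-s[2],a,b,(a+b)/2)
p=inv("top",z2("top",280,333),.050); d=p-s[:2]; print("pointer ang-60",np.arctan2(d[1],d[0])-s[2]-np.pi/3,np.hypot(*d))
for q in [(419,188),(428,452)]:
    p=inv("top",z2("top",*q),.065); d=p-s[:2]; print("post",np.arctan2(d[1],d[0])-s[2],np.hypot(*d))
E
python3 fit.py
```

```text
[0.59645484 0.06144627 0.04837271] 2.7715521680422666
top (0.13, 0.18, 0.03) [-0.9 -0. ]
top (0.13, -0.14, 0.03) [ 0.3 -1.1]
top (-0.13, -0.14, 0.03) [ 0.1 -0.2]
top (-0.13, 0.18, 0.03) [-0.4  0.3]
top (0.05, 0.0866, 0.056) [0.4 0.4]
top (-0.0405, -0.1, 0.134) [-0.3  0.1]
top (0, 0, 0.127) [-0.4 -0.9]
scene (0.13, -0.14, 0.03) [-1.3 -2. ]
scene (-0.13, 0.18, 0.03) [ 1.1 -1.8]
scene (-0.13, -0.14, 0.03) [ 2.2 -1.8]
scene (-0.0405, -0.1, 0.134) [ 0.6 -0. ]
scene (0, 0, 0.127) [-3.1  6.5]
scene (0.05, 0.0866, 0.056) [-0.3 -0.8]
ball [ 0.5608 -0.0404  0.134 ]
pivot [ 0.5451 -0.0151  0.078 ]
knob [0.5965 0.0614 0.108 ]
bar 0.4744497990665775 [0.61772034 0.07381866] [0.56849099 0.04544702] [0.59310567 0.05963284]
pointer ang-60 0.588847123710676 0.09754149909834128
post -0.0392929619276956 0.09035939162675286
post -3.1003403910438867 0.09450828902927491
```

```bash
cat >> h.py <<'E'
from scipy.spatial.transform import Rotation as R
SP=(0.5965,0.0615,0.0484)
def go(stand_xyz_mm, yaw_deg=None):
    """print shift (tool mm) and turn (deg about tool) to reach stand-frame point, tool down, tool y at yaw_deg in STAND frame"""
    from station import status
    s=status.get_state(); r=R.from_rotvec(s["tcp_rot"]); M=r.as_matrix()
    t=S2W(SP,np.array(stand_xyz_mm)/1000); sh=M.T@(t-s["position"])*1000
    cur=np.degrees(np.arctan2(M[1,1],M[0,1])-SP[2])
    if yaw_deg is None: yaw_deg=cur
    a=np.radians(yaw_deg)+SP[2]; y=np.array([np.cos(a),np.sin(a),0]); z=np.array([0,0,-1]); x=np.cross(y,z)
    T=np.c_[x,y,z]; rv=np.degrees(R.from_matrix(M.T@T).as_rotvec())
    print("t",s["clock"],"shift",sh.round(1),"turn",rv.round(1),"| cur yaw",cur.round(2))
def st():
    from station import status
    s=status.get_state(); M=R.from_rotvec(s["tcp_rot"]).as_matrix(); d=s["position"]-np.array([*SP[:2],0]); c,n=np.cos(SP[2]),np.sin(SP[2])
    print("t %.2f"%s["clock"],"stand mm",(np.array([c*d[0]+n*d[1],-n*d[0]+c*d[1],d[2]])*1000).round(1),"yaw %.2f"%np.degrees(np.arctan2(M[1,1],M[0,1])-SP[2]),"F",s["ft_force"].round(1),"T",s["ft_torque"].round(2),"grip %.3f"%s["grip_width"],"q6 %.2f"%s["joint_pos"][5])
E
python3 -c "
from h import *
go((0,-103,240),90)
go((0,-103,117),90)
M=models=None
from station import models
for l in ['mallet','offcut','gouge_a','wax_pot']: print(l,[(r['bbox'],r['score']) for r in models.masks_of(l,'top')][:2])
"
```

```text
t 1.0 shift [-563.6 -335.8   -8.7] turn [  0.    0.  -27.5] | cur yaw 62.48
t 1.0 shift [-563.6 -335.9  114.3] turn [  0.    0.  -27.5] | cur yaw 62.48
mallet [([138.5, 206.7, 50.8, 33.3], 0.68), ([238.9, 227.4, 13.3, 23.0], 0.54)]
offcut [([239.0, 224.9, 18.4, 20.2], 0.72), ([148.1, 280.7, 50.1, 69.6], 0.71)]
gouge_a [([219.3, 201.2, 8.3, 68.5], 0.75), ([436.6, 274.6, 74.6, 46.4], 0.62)]
wax_pot [([431.9, 199.7, 40.2, 28.4], 0.6)]
```

```bash
python3 -m handwheel '[[[-400,-238,-9],[0,0,-27.5]],[[-400,-238,-9],[0,0,-27.5]],[[-400,-238,-9],[0,0,-27.5]],[[-400,-238,-9],[0,0,-27.5]],[[-400,-238,-9],[0,0,-27.5]],[[-563.6,-335.8,-9],[0,0,-27.5]],[[-563.6,-335.8,-9],[0,0,-27.5]],[[-563.6,-335.8,-9],[0,0,-27.5]],[[-563.6,-335.8,-9],[0,0,-27.5]],[[-563.6,-335.8,-9],[0,0,-27.5]],[[-563.6,-335.8,-9],[0,0,-27.5]],[[-563.6,-335.8,-9],[0,0,-27.5]]]' -1; python3 -c "
from h import *
st();go((0,-103,240),90)"
```

```text
clock: 2.2
position: [0.5053, 0.0984, 0.2387]
tcp_rot: [-0.075, 3.14, 0.0]
ft_force: [0.9, 0.2, -0.1]
grip_width: 0.004
t 2.20 stand mm [-89.3  41.3 238.7] yaw 89.97 F [ 0.9  0.2 -0.1] T [ 0.01 -0.01  0.01] grip 0.004 q6 -1.54
t 2.2 shift [ -89.4 -144.2   -1.3] turn [ 0.  0. -0.] | cur yaw 89.97
```

```bash
python3 -m handwheel '[[[-89,-144,0],[0,0,0]],[[-89,-144,0],[0,0,0]],[[-89,-144,0],[0,0,0]],[[-89,-144,0],[0,0,0]],[[-89,-144,0],[0,0,0]],[[-89,-144,60],[0,0,0]],[[-89,-144,60],[0,0,0]],[[-89,-144,60],[0,0,0]]]'
python3 - <<'E'
from h import *
from station import eyes
st();go((0,-103,117),90)
for n in ("scene","top"):
    a=eyes.camera(n)["pixels"][:,:,::-1]; b=a[110:260,170:370] if n=="top" else a[130:280,180:380]
    cv2.imwrite(f"pics/{n}1.png",cv2.resize(b,None,fx=4,fy=4))
E
```

```text
clock: 2.87
position: [0.5972, -0.0388, 0.1719]
tcp_rot: [0.074, -3.129, -0.004]
ft_force: [-0.6, 0.3, -1.7]
grip_width: -0.001
t 2.87 stand mm [  -4.2 -100.2  171.9] yaw 89.95 F [-0.6  0.3 -1.7] T [0.05 0.01 0.01] grip -0.001 q6 -1.78
t 2.8667 shift [-4.8 -2.9 54.8] turn [ 0.2 -0.7 -0.1] | cur yaw 89.95
```

View pics/scene1.png

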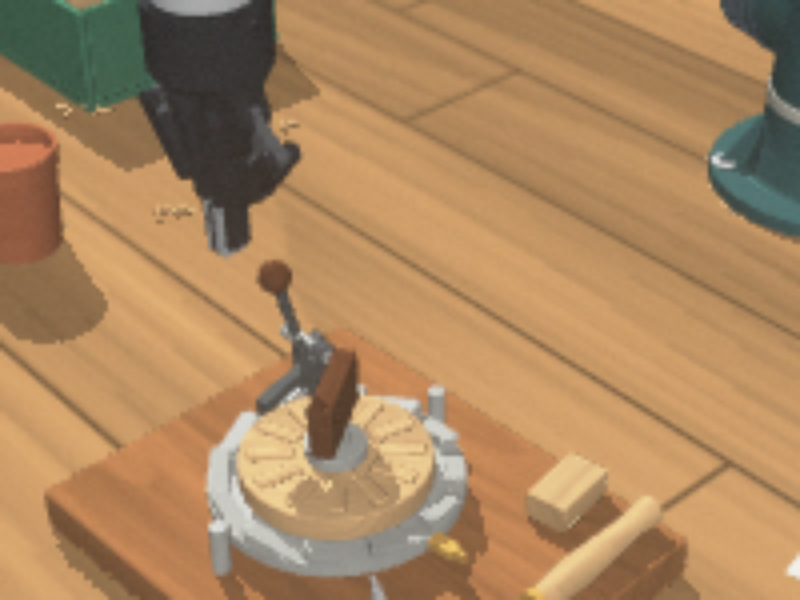

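View pics/top1.png

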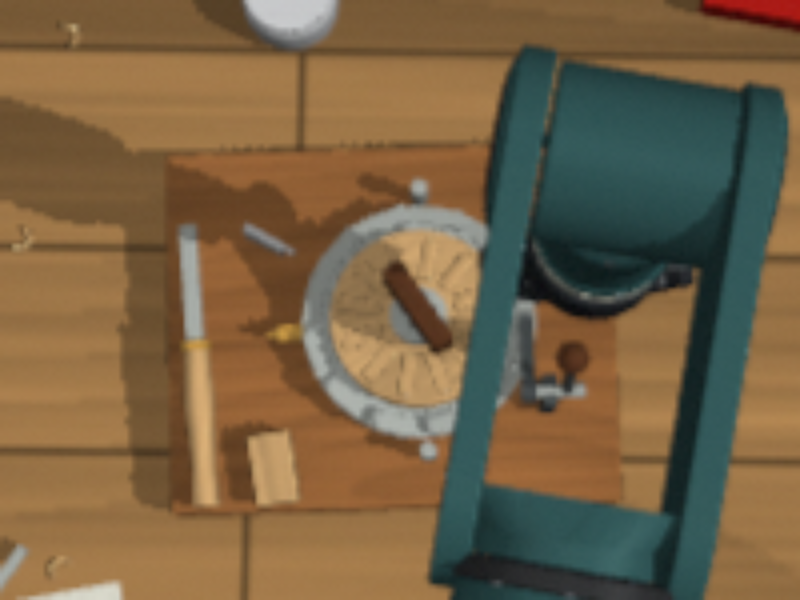

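```bash
python3 -m handwheel '[[[0,0,31],[0,0,0]],[[0,0,61],[0,0,0]],[[0,0,61],[0,0,0]],[[12,0,61],[0,0,0]],[[22,0,61],[0,0,0]],[[32,0,61],[0,0,0]],[[42,0,61],[0,0,0]],[[52,0,61],[0,0,0]],[[62,0,62],[0,0,0]],[[72,0,64],[0,0,0]],[[80,0,66],[0,0,0]],[[86,0,67],[0,0,0]]]'
python3 - <<'E'
from h import *
from station import eyes
st()
for n in ("scene",):
    a=eyes.camera(n)["pixels"][:,:,::-1]; b=a[110:260,170:370] if n=="top" else a[130:280,180:380]
    cv2.imwrite(f"pics/{n}2.png",cv2.resize(b,None,fx=4,fy=4))
E
```

```text
clock: 3.97
position: [0.5138, -0.0433, 0.1122]
tcp_rot: [-0.076, 3.14, -0.0]
ft_force: [-0.2, 0.5, 0.6]
grip_width: 0.003
t 3.97 stand mm [ -87.7 -100.6  112.2] yaw 89.99 F [-0.2  0.5  0.6] T [-0.03 -0.04  0.01] grip 0.003 q6 -1.81
```

View pics/scene2.png

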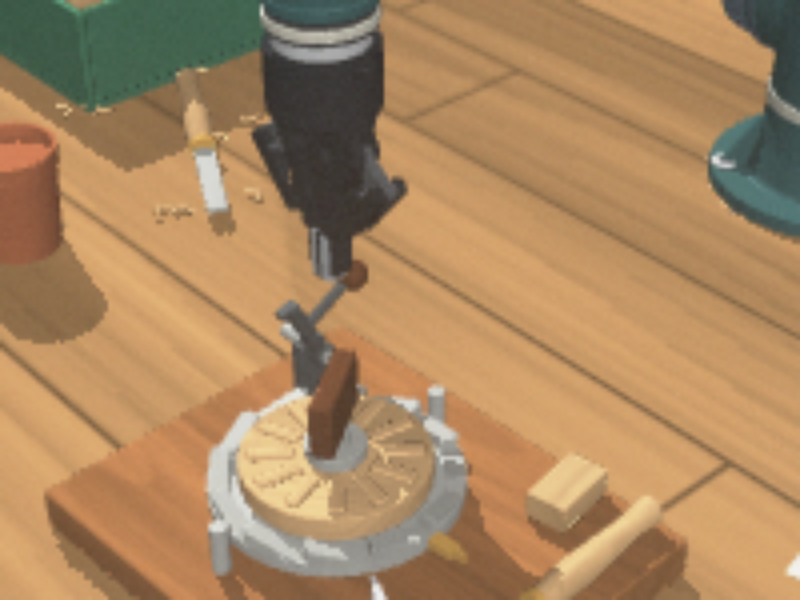

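```bash
python3 -m handwheel '[[[8,0,0],[0,0,0]],[[15,0,2],[0,0,0]],[[15,0,2],[0,0,0]],[[15,0,2],[0,0,0]]]'
python3 - <<'E'
from h import *
from station import eyes
st()
for n in ("scene",):
    a=eyes.camera(n)["pixels"][:,:,::-1]; b=a[110:260,170:370] if n=="top" else a[130:280,180:380]
    cv2.imwrite(f"pics/{n}3.png",cv2.resize(b,None,fx=4,fy=4))
E
```

```text
clock: 4.35
position: [0.4992, -0.044, 0.1093]
tcp_rot: [-0.075, 3.141, 0.0]
ft_force: [-0.3, -0.1, 0.1]
grip_width: 0.001
t 4.35 stand mm [-102.3 -100.6  109.3] yaw 89.98 F [-0.3 -0.1  0.1] T [-0.    0.02 -0.07] grip 0.001 q6 -1.82
```

View pics/scene3.png

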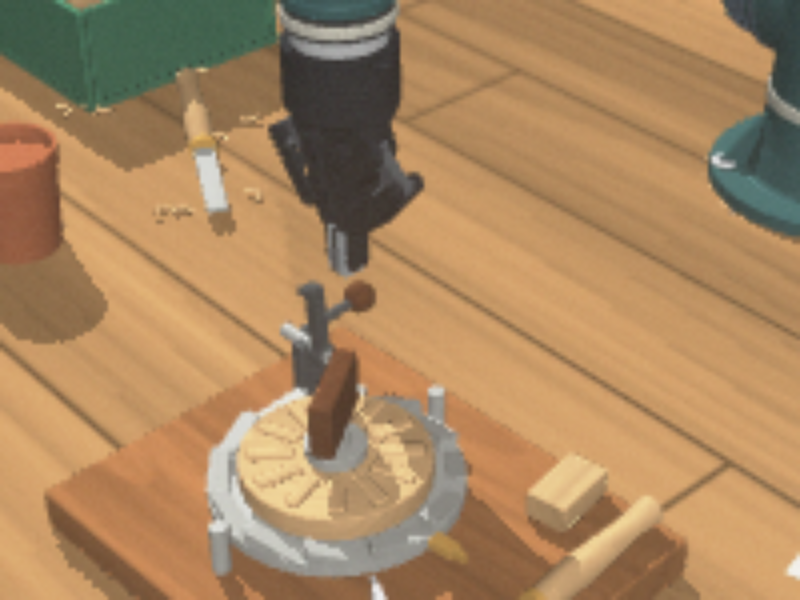

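```bash
python3 -m handwheel '[[[0,0,-40],[0,0,0]],[[0,0,-75],[0,0,0]],[[-25,25,-80],[0,0,-7]],[[-51,50,-80],[0,0,-14]],[[-77,75,-80],[0,0,-21]],[[-102,101,-80],[0,0,-28]],[[-102,101,-80],[0,0,-30]],[[-102,101,-80],[0,0,-30]],[[-102,101,-80],[0,0,-30]]]' 0.2; python3 -c "
from h import *
st();go((0,0,92),120)"
```

```text
clock: 5.15
position: [0.5966, 0.0619, 0.1889]
tcp_rot: [0.885, -3.013, 0.0]
ft_force: [-0.5, -0.8, 0.5]
grip_width: 0.602
t 5.15 stand mm [1.000e-01 4.000e-01 1.889e+02] yaw 119.95 F [-0.5 -0.8  0.5] T [ 0.02 -0.02 -0.01] grip 0.602 q6 -2.13
t 5.15 shift [ 0.2 -0.3 96.9] turn [ 0.  -0.1 -0. ] | cur yaw 119.95
```

```bash
python3 -m handwheel '[[[0,0,35],[0,0,0]],[[0,0,65],[0,0,0]],[[0,0,85],[0,0,0]],[[0,0,96],[0,0,0]],[[0,0,96],[0,0,0]]]'
python3 - <<'E'
from h import *
from station import eyes
st()
for n in ("scene",):
    a=eyes.camera(n)["pixels"][:,:,::-1]; b=a[110:260,170:370] if n=="top" else a[130:280,180:380]
    cv2.imwrite(f"pics/{n}4.png",cv2.resize(b,None,fx=4,fy=4))
E
```

```text
clock: 5.57
position: [0.5941, 0.0609, 0.0902]
tcp_rot: [0.881, -3.009, -0.002]
ft_force: [1.1, -0.1, -0.5]
grip_width: 0.598
t 5.57 stand mm [-2.5 -0.5 90.2] yaw 119.87 F [ 1.1 -0.1 -0.5] T [-0.02  0.04 -0.03] grip 0.598 q6 -2.13
```

View pics/scene4.png

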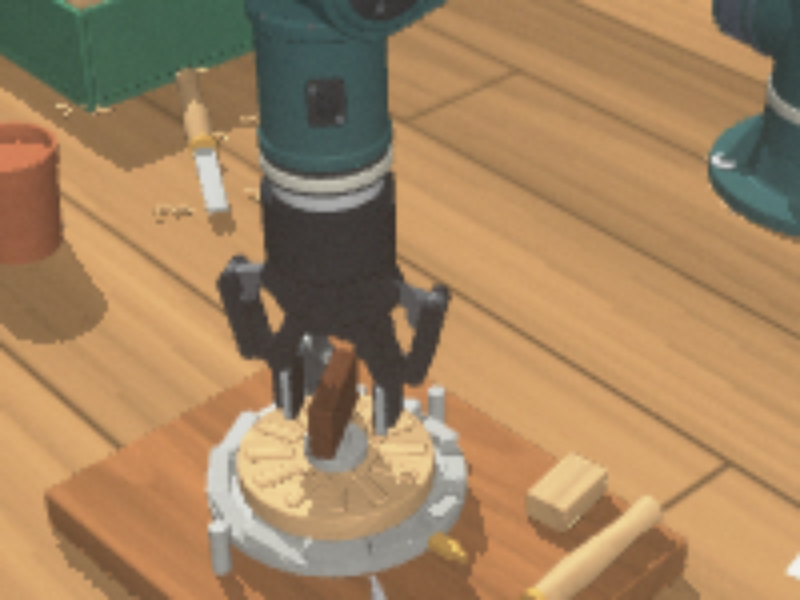

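Jaws straddle the bar. Close.

```bash
python3 -m handwheel '[[[0,0,0],[0,0,0]],[[0,0,0],[0,0,0]],[[0,0,0],[0,0,0]],[[0,0,0],[0,0,0]],[[0,0,0],[0,0,0]],[[0,0,0],[0,0,0]],[[0,0,0],[0,0,0]],[[0,0,0],[0,0,0]],[[0,0,0],[0,0,0]]]' -1; python3 -c "
from h import *
st()"
```

```text
clock: 6.37
position: [0.5982, 0.0611, 0.0961]
tcp_rot: [-0.884, 3.01, -0.004]
ft_force: [1.1, -2.9, 6.6]
grip_width: 0.179
t 6.37 stand mm [ 1.7 -0.5 96.1] yaw 119.96 F [ 1.1 -2.9  6.6] T [-0.39  0.02  0.03] grip 0.179 q6 -2.13
```

```bash
python3 -m handwheel '[[[0,0,0],[0,0,2]],[[0,0,0],[0,0,6]],[[0,0,0],[0,0,10]],[[0,0,0],[0,0,14]],[[0,0,0],[0,0,18]],[[0,0,0],[0,0,22]],[[0,0,0],[0,0,26]],[[0,0,0],[0,0,30]],[[0,0,0],[0,0,34]],[[0,0,0],[0,0,38]],[[0,0,0],[0,0,42]],[[0,0,0],[0,0,45]]]'
python3 - <<'E'
from h import *
from station import eyes
st()
for n in ("scene","top"):
    a=eyes.camera(n)["pixels"][:,:,::-1]; b=a[110:260,170:370] if n=="top" else a[130:280,180:380]
    cv2.imwrite(f"pics/{n}5.png",cv2.resize(b,None,fx=4,fy=4))
st()
E
```

```text
clock: 7.37
position: [0.5982, 0.0608, 0.096]
tcp_rot: [0.339, 3.118, -0.002]
ft_force: [1.2, -3.4, 6.3]
grip_width: 0.176
t 7.37 stand mm [ 1.6 -0.8 96. ] yaw 74.81 F [ 1.2 -3.4  6.3] T [-0.62  0.05  0.21] grip 0.176 q6 -1.35
t 7.47 stand mm [ 1.7 -0.8 96.1] yaw 74.87 F [ 1.4 -2.7  6.6] T [-0.58  0.03 -0.21] grip 0.179 q6 -1.35
```

View pics/scene5.png

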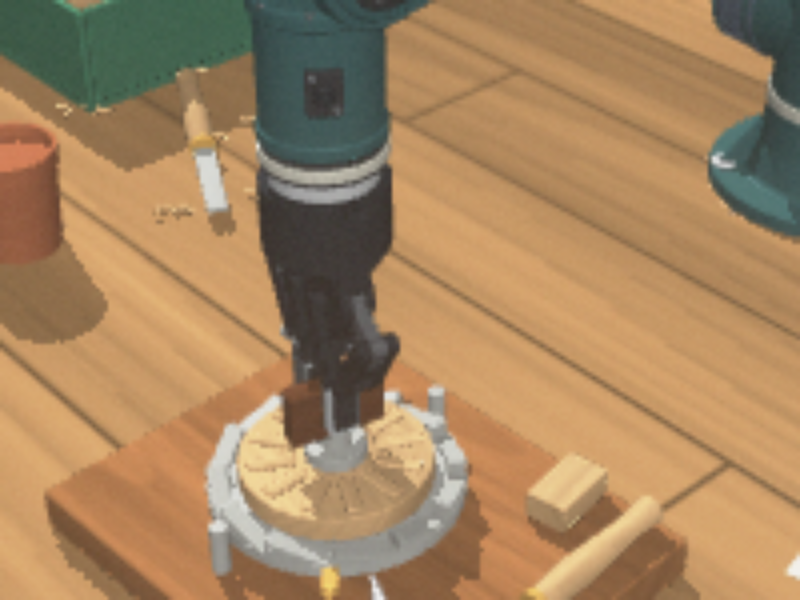

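View pics/top5.png

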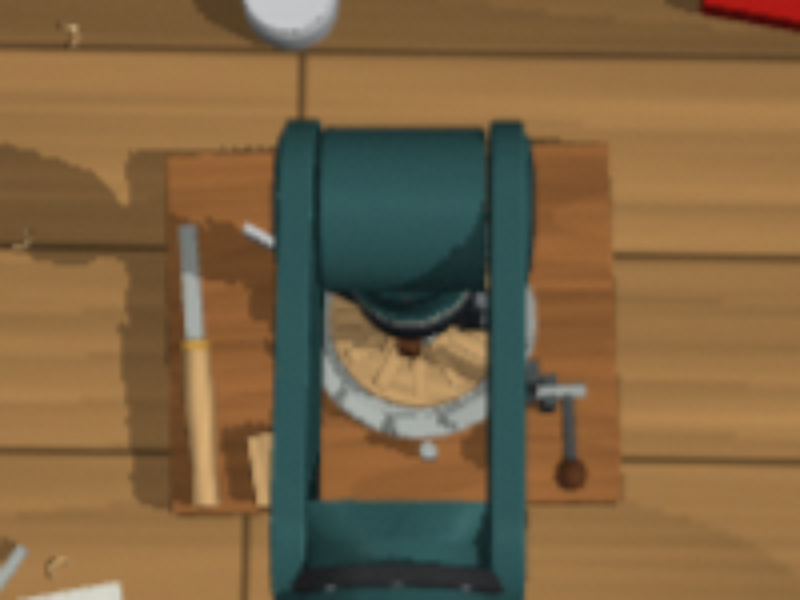

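```bash
python3 -m handwheel '[[[0,0,0],[0,0,3]],[[0,0,0],[0,0,7]],[[0,0,0],[0,0,11]],[[0,0,0],[0,0,15]],[[0,0,0],[0,0,19]],[[0,0,0],[0,0,23]],[[0,0,0],[0,0,26]],[[0,0,0],[0,0,29]],[[0,0,0],[0,0,31]],[[0,0,0],[0,0,32]],[[0,0,0],[0,0,33]],[[0,0,0],[0,0,33.5]]]'; python3 -c "
from h import *
st()"; python3 -m handwheel '[[[0,0,0],[0,0,0.5]],[[0,0,0],[0,0,1]]]';python3 -c "
from h import *
st()"
```

```text
clock: 8.47
position: [0.5981, 0.0606, 0.0961]
tcp_rot: [1.22, 2.889, -0.0]
ft_force: [1.0, -3.7, 7.0]
grip_width: 0.18
t 8.47 stand mm [ 1.6 -1.  96.1] yaw 41.45 F [ 1.  -3.7  7. ] T [-0.66  0.19  0.23] grip 0.180 q6 -0.76
clock: 8.63
position: [0.5981, 0.0607, 0.0961]
tcp_rot: [1.245, 2.879, -0.0]
ft_force: [1.8, -3.3, 6.9]
grip_width: 0.179
t 8.63 stand mm [ 1.5 -0.9 96.1] yaw 40.46 F [ 1.8 -3.3  6.9] T [-0.7   0.22  0.15] grip 0.179 q6 -0.75
```

```bash
python3 -m handwheel '[[[0,0,0],[0,0,0.5]],[[0,0,0],[0,0,1]]]' >/dev/null;python3 -c "
from h import *
st()";python3 -m handwheel '[[[0,0,0],[0,0,0.5]],[[0,0,0],[0,0,1]]]' >/dev/null;python3 -c "
from h import *
st()"; python3 -m handwheel '[[[0,0,0],[0,0,0.5]]]' >/dev/null;python3 -c "
from h import *
st()"
```

```text
t 8.80 stand mm [ 1.5 -1.  96.1] yaw 39.46 F [-0.  -3.8  6.7] T [-0.64  0.25  0.23] grip 0.176 q6 -0.73
t 8.97 stand mm [ 1.5 -1.  96.1] yaw 38.46 F [ 1.8 -3.8  6.5] T [-0.74  0.27  0.23] grip 0.178 q6 -0.71
t 9.05 stand mm [ 1.5 -1.  96.1] yaw 37.96 F [ 1.5 -4.4  5.8] T [-0.69  0.25  0.19] grip 0.176 q6 -0.70
```

```bash
python3 -m handwheel '[[[0,0,0],[0,0,0.5]]]' >/dev/null;python3 -c "
from h import *
st()"
```

```text
t 9.13 stand mm [ 1.5 -1.  96.1] yaw 37.46 F [ 1.2 -3.2  6.7] T [-0.73  0.27  0.22] grip 0.173 q6 -0.69
```

```bash
python3 -m handwheel '[[[0,0,0],[0,0,0.5]]]' >/dev/null;python3 -c "
from h import *
st()"
```

```text
t 9.22 stand mm [ 1.6 -1.  96.1] yaw 36.96 F [ 1.3 -3.1  6. ] T [-0.7   0.23  0.24] grip 0.176 q6 -0.69
```

```bash
python3 -m handwheel '[[[0,0,0],[0,0,0.5]]]' >/dev/null;python3 -c "
from h import *
st()"
```

```text
t 9.30 stand mm [ 1.5 -0.9 96.1] yaw 36.46 F [ 0.8 -4.1  6.4] T [-0.67  0.23  0.17] grip 0.179 q6 -0.68
```

```bash
python3 -m handwheel '[[[0,0,0],[0,0,0.5]]]' >/dev/null;python3 -c "
from h import *
st()"
```

```text
t 9.38 stand mm [ 1.5 -1.  96. ] yaw 35.96 F [ 1.1 -2.8  6.3] T [-0.69  0.24  0.19] grip 0.180 q6 -0.67
```

```bash
python3 -m handwheel '[[[0,0,0],[0,0,0.4]]]' >/dev/null;python3 -c "
from h import *
st()"
```

```text
t 9.47 stand mm [ 1.5 -1.  96.1] yaw 35.56 F [ 1.7 -3.4  6.8] T [-0.66  0.22  0.21] grip 0.178 q6 -0.66
```

```bash
python3 -m handwheel '[[[0,0,0],[0,0,0.4]]]' >/dev/null;python3 -c "
from h import *
st()"
```

```text
t 9.55 stand mm [ 1.5 -1.  96.1] yaw 35.17 F [ 1.5 -3.1  6.5] T [-0.73  0.24  0.18] grip 0.180 q6 -0.65
```

```bash
python3 -m handwheel '[[[0,0,0],[0,0,0.4]]]' >/dev/null;python3 -c "
from h import *
st()"
```

```text
t 9.63 stand mm [ 1.5 -1.  96.1] yaw 34.76 F [ 1.1 -3.8  6.5] T [-0.65  0.26  0.25] grip 0.178 q6 -0.65
```

```bash
python3 -m handwheel '[[[0,0,0],[0,0,0.4]]]' >/dev/null;python3 -c "
from h import *
st()"
```

```text
t 9.72 stand mm [ 1.5 -1.  96.1] yaw 34.38 F [ 1.4 -3.5  6.4] T [-0.67  0.25  0.35] grip 0.180 q6 -0.64
```

```bash
python3 -m handwheel '[[[0,0,0],[0,0,0.3]]]' >/dev/null;python3 -c "
from h import *
st()"
```

```text
t 9.80 stand mm [ 1.5 -1.  96.1] yaw 34.11 F [ 2.5 -3.4  7.2] T [-0.7   0.26  0.57] grip 0.180 q6 -0.64
```

```bash
python3 -m handwheel '[[[0,0,0],[0,0,0.1]],[[0,0,0],[0,0,0.1]],[[0,0,0],[0,0,0.1]]]' >/dev/null;python3 -c "
from h import *
st()"; python3 -m handwheel '[[[0,0,0],[0,0,0]],[[0,0,0],[0,0,0]],[[0,0,0],[0,0,0]]]' >/dev/null;python3 -c "
from h import *
st()"
```

```text
t 10.05 stand mm [ 1.5 -1.  96.1] yaw 34.05 F [ 1.8 -3.8  5.5] T [-0.66  0.26  0.61] grip 0.179 q6 -0.63
t 10.30 stand mm [ 1.5 -1.  96.1] yaw 34.05 F [ 1.9 -4.2  6.7] T [-0.7   0.2   0.55] grip 0.178 q6 -0.63
```

```bash
python3 -m handwheel '[[[0,0,0],[0,0,0.15]],[[0,0,0],[0,0,0.15]],[[0,0,0],[0,0,0.15]],[[0,0,0],[0,0,0.15]],[[0,0,0],[0,0,0.15]]]' >/dev/null;python3 -c "
from h import *
st()"
```

```text
t 10.72 stand mm [ 1.5 -1.  96.1] yaw 33.92 F [ 2.2 -3.5  6.4] T [-0.72  0.22  0.68] grip 0.181 q6 -0.63
```

```bash
python3 -m handwheel '[[[0,0,0],[0,0,-0.5]],[[0,0,0],[0,0,-0.6]]]' >/dev/null; python3 -c "
from h import *
st()"; python3 -m handwheel '[[[0,0,0],[0,0,0]],[[0,0,0],[0,0,0]],[[0,0,0],[0,0,0]],[[0,0,0],[0,0,0]],[[0,0,-30],[0,0,0]],[[0,0,-65],[0,0,0]],[[0,0,-85],[0,0,0]],[[0,0,-85],[0,0,0]]]' 0.2
python3 - <<'E'
from h import *
from station import eyes
st();go((-82,-66,115),90)
for n in ("scene",):
    a=eyes.camera(n)["pixels"][:,:,::-1]; b=a[110:260,170:370] if n=="top" else a[130:280,180:380]
    cv2.imwrite(f"pics/{n}6.png",cv2.resize(b,None,fx=4,fy=4))
E
```

```text
t 10.88 stand mm [ 1.5 -1.  96.1] yaw 34.45 F [ 1.8 -3.5  6.4] T [-0.66  0.23  0.15] grip 0.178 q6 -0.64
clock: 11.55
position: [0.5993, 0.0621, 0.1849]
tcp_rot: [1.392, 2.806, 0.009]
ft_force: [0.9, 0.7, 0.9]
grip_width: 0.596
t 11.55 stand mm [  2.8   0.5 184.9] yaw 34.45 F [0.9 0.7 0.9] T [-0.02 -0.02  0.04] grip 0.596 q6 -0.64
t 11.55 shift [  -6.4 -108.2   69. ] turn [  0.3   0.6 -55.5] | cur yaw 34.45
```

View pics/scene6.png

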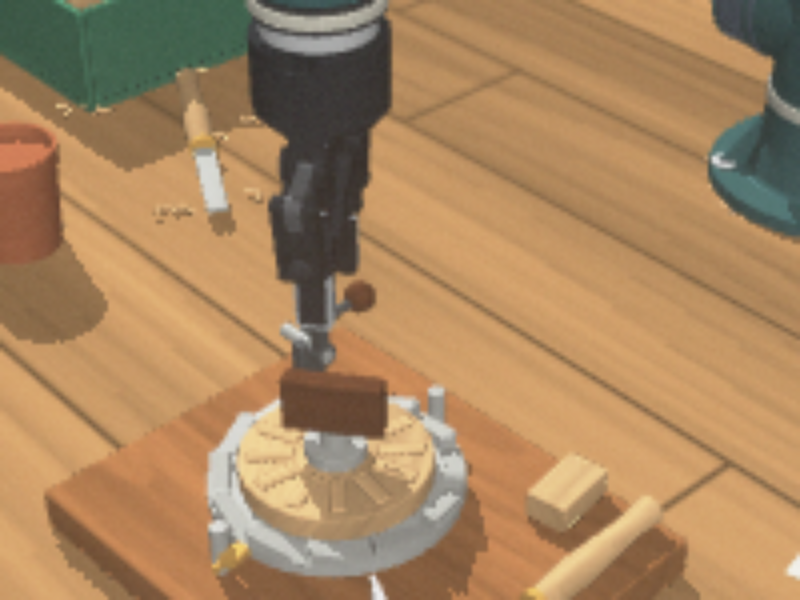

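```bash
python3 -m handwheel '[[[-1,-25,0],[0,0,-7]],[[-3,-50,0],[0,0,-14]],[[-4,-80,0],[0,0,-21]],[[-6,-108,0],[0,0,-28]],[[-6,-108,0],[0,0,-35]],[[-6,-108,0],[0,0,-42]],[[-6,-108,0],[0,0,-49]],[[-6,-108,0],[0,0,-55.5]],[[-6,-108,0],[0,0,-55.5]],[[-6,-108,0],[0,0,-55.5]]]' -1
python3 - <<'E'
from h import *
from station import eyes
st();go((-82,-66,113),90)
E
```

```text
clock: 12.43
position: [0.5132, -0.0081, 0.1767]
tcp_rot: [0.07, -3.138, -0.001]
ft_force: [-0.5, 0.3, -0.8]
grip_width: -0.001
t 12.43 stand mm [-86.6 -65.5 176.7] yaw 89.77 F [-0.5  0.3 -0.8] T [-0.    0.04 -0.02] grip -0.001 q6 -1.74
t 12.4333 shift [-4.7 -0.5 63.6] turn [ 0.  -0.2 -0.2] | cur yaw 89.77
```

```bash
python3 -m handwheel '[[[0,0,32],[0,0,0]],[[0,0,62],[0,0,0]],[[0,0,64],[0,0,0]],[[-10,0,64],[0,0,0]],[[-19,0,66],[0,0,0]],[[-27,0,68],[0,0,0]],[[-35,0,71],[0,0,0]],[[-43,0,74],[0,0,0]],[[-51,0,77],[0,0,0]],[[-59,0,80],[0,0,0]],[[-67,0,81],[0,0,0]],[[-71,0,81],[0,0,0]]]'
python3 - <<'E'
from h import *
from station import eyes
st()
for n in ("scene",):
    a=eyes.camera(n)["pixels"][:,:,::-1]; b=a[110:260,170:370] if n=="top" else a[130:280,180:380]
    cv2.imwrite(f"pics/{n}7.png",cv2.resize(b,None,fx=4,fy=4))
E
```

```text
clock: 13.43
position: [0.5859, -0.0049, 0.0968]
tcp_rot: [0.074, -3.14, -0.0]
ft_force: [-0.5, 0.4, 0.3]
grip_width: -0.002
t 13.43 stand mm [-13.8 -65.8  96.8] yaw 89.94 F [-0.5  0.4  0.3] T [-0.02  0.    0.  ] grip -0.002 q6 -1.72
```

View pics/scene7.png

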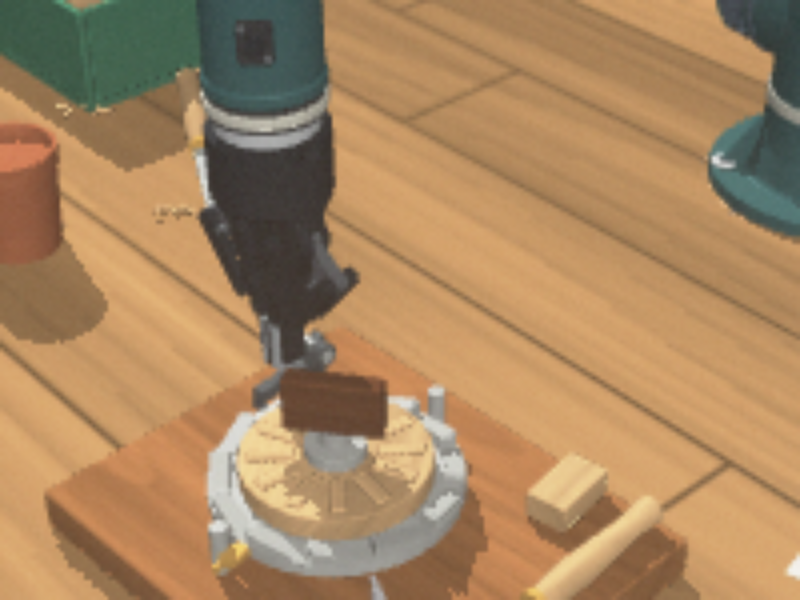

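```bash
python3 -m handwheel '[[[0,0,0],[0,0,0]],[[0,0,-35],[0,0,0]],[[0,0,-70],[0,0,0]],[[0,0,-90],[0,0,0]],[[0,0,-90],[0,0,0]]]' 0.2
python3 - <<'E'
from h import *
from station import eyes
st();go((1,-1,187),34.5)
for n in ("scene","top"):
    a=eyes.camera(n)["pixels"][:,:,::-1]; b=a[110:260,170:370] if n=="top" else a[130:280,180:380]
    cv2.imwrite(f"pics/{n}8.png",cv2.resize(b,None,fx=4,fy=4))
E
```

```text
clock: 13.9
position: [0.5877, -0.0053, 0.1948]
tcp_rot: [-0.074, 3.128, -0.002]
ft_force: [0.3, -0.9, 0.6]
grip_width: 0.599
t 13.90 stand mm [-12.  -66.2 194.8] yaw 89.94 F [ 0.3 -0.9  0.6] T [-0.04 -0.01  0.02] grip 0.599 q6 -1.72
t 13.9 shift [-12.8  65.3   7.8] turn [ 0.2  0.7 55.4] | cur yaw 89.94
```

View pics/scene8.png

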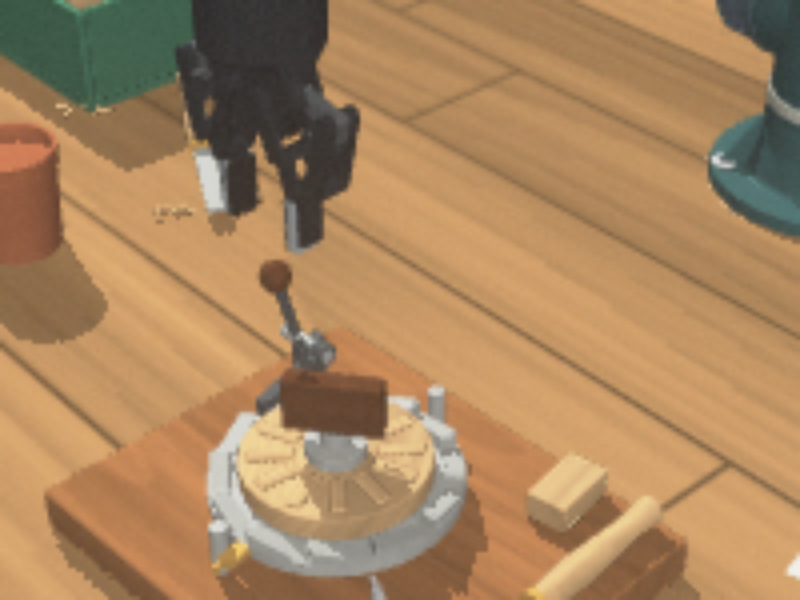

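View pics/top8.png

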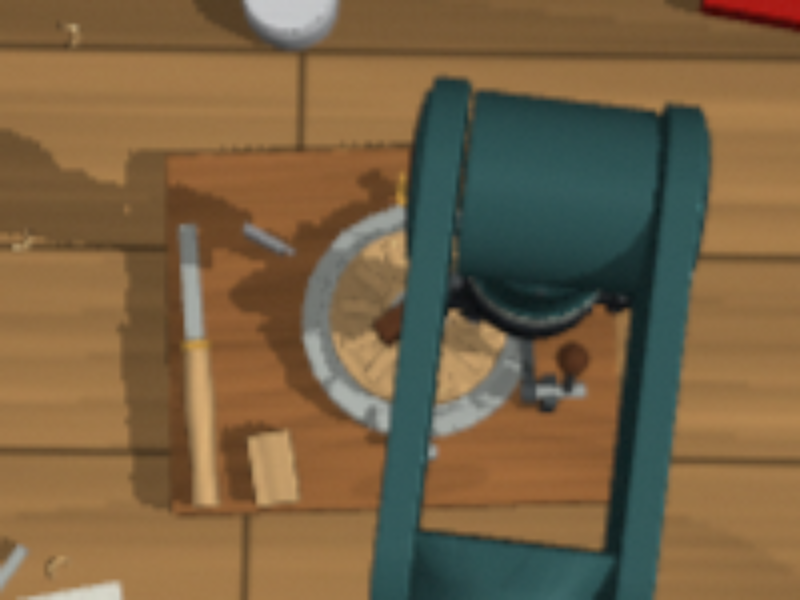

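```bash
python3 -m handwheel '[[[-3,20,0],[0,0,7]],[[-6,40,0],[0,0,14]],[[-13,65,0],[0,0,21]],[[-13,65,0],[0,0,28]],[[-13,65,0],[0,0,35]],[[-13,65,0],[0,0,42]],[[-13,65,0],[0,0,49]],[[-13,65,0],[0,0,55.5]],[[-13,65,0],[0,0,55.5]],[[-13,65,0],[0,0,55.5]]]' 0.2
python3 - <<'E'
from h import *
st();go((1,-1,94),34.5)
E
```

```text
clock: 14.83
position: [0.5939, 0.0606, 0.1854]
tcp_rot: [-1.391, -2.813, 0.002]
ft_force: [0.7, -0.0, 0.3]
grip_width: 0.598
t 14.83 stand mm [ -2.7  -0.8 185.4] yaw 34.60 F [ 0.7 -0.   0.3] T [-0.    0.03 -0.02] grip 0.598 q6 -0.65
t 14.8333 shift [-2.5  3.2 91.4] turn [-0.2 -0.1  0.1] | cur yaw 34.6
```

```bash
python3 -m handwheel '[[[-2,2.5,35],[0,0,0]],[[-2,2.5,65],[0,0,0]],[[-2,2.5,85],[0,0,0]],[[-2,2.5,92],[0,0,0]],[[-2,2.5,92],[0,0,0]],[[-2,2.5,92],[0,0,0]]]'; python3 -c "
from h import *
st()";  python3 -m handwheel '[[[0,0,0],[0,0,0]],[[0,0,0],[0,0,0]],[[0,0,0],[0,0,0]],[[0,0,0],[0,0,0]],[[0,0,0],[0,0,0]],[[0,0,0],[0,0,0]],[[0,0,0],[0,0,0]],[[0,0,0],[0,0,0]],[[0,0,0],[0,0,0]]]' -1; python3 -c "
from h import *
st()"
```

```text
clock: 15.33
position: [0.5982, 0.0605, 0.0957]
tcp_rot: [1.395, 2.815, 0.0]
ft_force: [1.3, -0.8, 0.1]
grip_width: 0.597
t 15.33 stand mm [ 1.7 -1.1 95.7] yaw 34.50 F [ 1.3 -0.8  0.1] T [-0.01  0.02 -0.02] grip 0.597 q6 -0.64
clock: 16.08
position: [0.5986, 0.06, 0.0977]
tcp_rot: [1.395, 2.812, -0.0]
ft_force: [-3.0, -1.5, 5.2]
grip_width: 0.179
t 16.08 stand mm [ 2.  -1.6 97.7] yaw 34.47 F [-3.  -1.5  5.2] T [-0.3   0.59  0.3 ] grip 0.179 q6 -0.64
```

```bash
python3 -m handwheel '[[[0,0,0],[0,0,-2]],[[0,0,0],[0,0,-5]],[[0,0,0],[0,0,-8]],[[0,0,0],[0,0,-11]],[[0,0,0],[0,0,-14]],[[0,0,0],[0,0,-17]],[[0,0,0],[0,0,-20]],[[0,0,0],[0,0,-23]],[[0,0,0],[0,0,-26]],[[0,0,0],[0,0,-28]],[[0,0,0],[0,0,-29]],[[0,0,0],[0,0,-29]]]'
python3 - <<'E'
from h import *
from station import eyes
st()
for n in ("scene","top"):
    a=eyes.camera(n)["pixels"][:,:,::-1]; b=a[110:260,170:370] if n=="top" else a[130:280,180:380]
    cv2.imwrite(f"pics/{n}9.png",cv2.resize(b,None,fx=4,fy=4))
E
```

```text
clock: 17.08
position: [0.5989, 0.0604, 0.0977]
tcp_rot: [0.646, 3.071, 0.001]
ft_force: [-1.7, -0.3, 5.6]
grip_width: 0.173
t 17.08 stand mm [ 2.4 -1.2 97.7] yaw 63.46 F [-1.7 -0.3  5.6] T [-0.1   0.41  0.  ] grip 0.173 q6 -1.15
```

View pics/scene9.png

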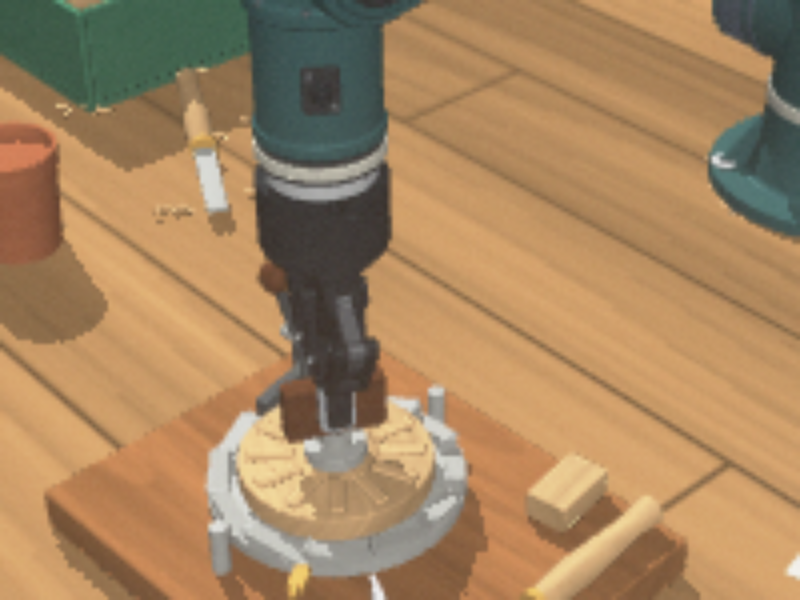

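View pics/top9.png

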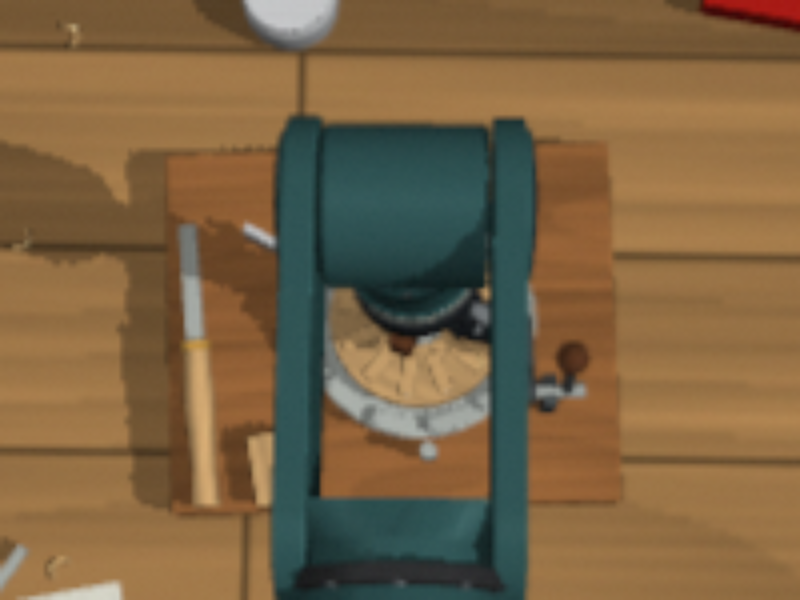

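```bash
python3 -m handwheel '[[[0,0,0],[0,0,0.5]],[[0,0,0],[0,0,1]],[[0,0,0],[0,0,1.5]]]' >/dev/null;python3 -c "
from h import *
st()"; python3 -m handwheel '[[[0,0,0],[0,0,0.4]]]' >/dev/null;python3 -c "
from h import *
st()"
```

```text
t 17.43 stand mm [ 2.3 -1.2 97.7] yaw 61.95 F [-1.9 -1.4  5. ] T [-0.16  0.38  0.28] grip 0.177 q6 -1.12
t 17.52 stand mm [ 2.3 -1.2 97.7] yaw 61.55 F [-2.8 -1.4  5.7] T [-0.24  0.4   0.22] grip 0.172 q6 -1.12
```

```bash
python3 -m handwheel '[[[0,0,0],[0,0,0.4]]]' >/dev/null;python3 -c "
from h import *
st()"
```

```text
t 17.60 stand mm [ 2.3 -1.2 97.7] yaw 61.15 F [-1.4 -1.1  5.8] T [-0.18  0.32  0.22] grip 0.180 q6 -1.11
```

```bash
python3 -m handwheel '[[[0,0,0],[0,0,0.4]]]' >/dev/null;python3 -c "
from h import *
st()"
```

```text
t 17.68 stand mm [ 2.3 -1.2 97.7] yaw 60.75 F [-2.2 -0.1  4.7] T [-0.15  0.39  0.21] grip 0.172 q6 -1.10
```

```bash
python3 -m handwheel '[[[0,0,0],[0,0,0.4]]]' >/dev/null;python3 -c "
from h import *
st()"
```

```text
t 17.77 stand mm [ 2.3 -1.2 97.7] yaw 60.35 F [-1.9 -1.3  5.2] T [-0.17  0.37  0.22] grip 0.178 q6 -1.10
```

```bash
python3 -m handwheel '[[[0,0,0],[0,0,0.4]]]' >/dev/null;python3 -c "
from h import *
st()"
```

```text
t 17.85 stand mm [ 2.3 -1.3 97.7] yaw 59.95 F [-1.8 -1.4  5.9] T [-0.11  0.41  0.24] grip 0.175 q6 -1.09
```

```bash
python3 -m handwheel '[[[0,0,0],[0,0,0.4]]]' >/dev/null;python3 -c "
from h import *
st()"
```

```text
t 17.93 stand mm [ 2.3 -1.2 97.7] yaw 59.55 F [-1.2 -0.8  5.2] T [-0.19  0.33  0.25] grip 0.178 q6 -1.08
```

```bash
python3 -m handwheel '[[[0,0,0],[0,0,0.3]]]' >/dev/null;python3 -c "
from h import *
st()"
```

```text
t 18.02 stand mm [ 2.3 -1.3 97.7] yaw 59.25 F [-1.6 -0.3  6. ] T [-0.17  0.39  0.19] grip 0.173 q6 -1.08
```

```bash
python3 -m handwheel '[[[0,0,0],[0,0,0.3]]]' >/dev/null;python3 -c "
from h import *
st()"
```

```text
t 18.10 stand mm [ 2.3 -1.2 97.7] yaw 58.96 F [-2.3 -0.9  5.7] T [-0.23  0.36  0.35] grip 0.176 q6 -1.07
```

```bash
python3 -m handwheel '[[[0,0,0],[0,0,0.3]]]' >/dev/null;python3 -c "
from h import *
st()"
```

```text
t 18.18 stand mm [ 2.3 -1.3 97.7] yaw 58.69 F [-2.1 -0.5  6.1] T [-0.17  0.39  0.49] grip 0.178 q6 -1.07
```

```bash
python3 -m handwheel '[[[0,0,0],[0,0,0.3]]]' >/dev/null;python3 -c "
from h import *
st()"
```

```text
t 18.27 stand mm [ 2.3 -1.3 97.7] yaw 58.43 F [-2.3 -0.9  4.9] T [-0.2   0.38  0.78] grip 0.176 q6 -1.06
```

```bash
python3 -m handwheel '[[[0,0,0],[0,0,0.3]]]' >/dev/null;python3 -c "
from h import *
st()"
```

```text
t 18.35 stand mm [ 2.3 -1.3 97.7] yaw 58.17 F [-2.1 -1.   5.3] T [-0.25  0.37  0.9 ] grip 0.179 q6 -1.06
```

```bash
python3 -m handwheel '[[[0,0,0],[0,0,-0.1]],[[0,0,0],[0,0,-0.1]],[[0,0,0],[0,0,-0.1]],[[0,0,0],[0,0,-0.1]]]' >/dev/null;python3 -c "
from h import *
st()"
python3 - <<'E'
from h import *
from station import eyes
a=eyes.camera("scene")["pixels"][:,:,::-1][130:280,180:380]
cv2.imwrite("pics/scene10.png",cv2.resize(a,None,fx=4,fy=4))
st()
E
```

```text
t 18.68 stand mm [ 2.3 -1.3 97.7] yaw 58.28 F [-2.3 -1.   6.1] T [-0.17  0.37  0.79] grip 0.179 q6 -1.06
t 18.73 stand mm [ 2.4 -1.3 97.7] yaw 58.28 F [-2.3 -1.2  6.3] T [-0.24  0.42  0.82] grip 0.180 q6 -1.06
```

View pics/scene10.png

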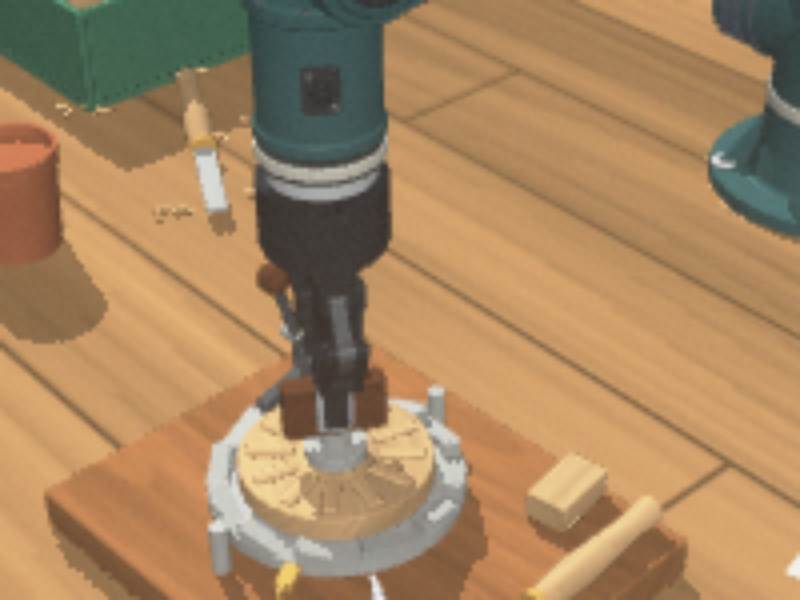

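```bash
python3 -m handwheel '[[[0,0,0],[0,0,-3]],[[0,0,0],[0,0,-6.5]],[[0,0,0],[0,0,-10]],[[0,0,0],[0,0,-13.5]],[[0,0,0],[0,0,-17]],[[0,0,0],[0,0,-20.5]],[[0,0,0],[0,0,-24]],[[0,0,0],[0,0,-27.5]],[[0,0,0],[0,0,-31]],[[0,0,0],[0,0,-33.5]],[[0,0,0],[0,0,-35]],[[0,0,0],[0,0,-35]]]' >/dev/null; python3 -c "
from h import *
st()"; python3 -m handwheel '[[[0,0,0],[0,0,0]],[[0,0,0],[0,0,0.6]],[[0,0,0],[0,0,1.2]],[[0,0,0],[0,0,1.8]]]' >/dev/null;python3 -c "
from h import *
st()"
```

```text
t 19.73 stand mm [ 2.5 -0.6 97.7] yaw 93.20 F [-1.7  1.2  5.7] T [-0.    0.27  0.1 ] grip 0.176 q6 -1.67
t 20.07 stand mm [ 2.5 -0.6 97.7] yaw 91.36 F [-1.4  1.1  5.9] T [0.04 0.32 0.23] grip 0.178 q6 -1.64
```

```bash
python3 -m handwheel '[[[0,0,0],[0,0,0.4]],[[0,0,0],[0,0,0.8]],[[0,0,0],[0,0,1.2]]]' >/dev/null;python3 -c "
from h import *
st()"; python3 -m handwheel '[[[0,0,0],[0,0,0.3]]]' >/dev/null;python3 -c "
from h import *
st()"
```

```text
t 20.32 stand mm [ 2.5 -0.7 97.7] yaw 90.16 F [-1.4 -0.4  6.1] T [0.05 0.28 0.19] grip 0.174 q6 -1.62
t 20.40 stand mm [ 2.5 -0.7 97.7] yaw 89.87 F [-1.3  1.1  5.6] T [0.07 0.33 0.24] grip 0.182 q6 -1.61
```

```bash
python3 -m handwheel '[[[0,0,0],[0,0,0.3]]]' >/dev/null;python3 -c "
from h import *
st()"
```

```text
t 20.48 stand mm [ 2.5 -0.7 97.7] yaw 89.58 F [-2.1 -0.   5.6] T [0.03 0.33 0.23] grip 0.176 q6 -1.60
```

```bash
python3 -m handwheel '[[[0,0,0],[0,0,0.3]]]' >/dev/null;python3 -c "
from h import *
st()"
```

```text
t 20.57 stand mm [ 2.5 -0.7 97.7] yaw 89.27 F [-1.2  1.3  4.8] T [-0.02  0.38  0.2 ] grip 0.174 q6 -1.60
```

```bash
python3 -m handwheel '[[[0,0,0],[0,0,0.3]]]' >/dev/null;python3 -c "
from h import *
st()"
```

```text
t 20.65 stand mm [ 2.5 -0.7 97.7] yaw 88.98 F [-1.5  0.5  5.4] T [-0.02  0.32  0.31] grip 0.176 q6 -1.59
```

```bash
python3 -m handwheel '[[[0,0,0],[0,0,0.3]]]' >/dev/null;python3 -c "
from h import *
st()"
```

```text
t 20.73 stand mm [ 2.5 -0.7 97.7] yaw 88.71 F [-1.1  0.4  6. ] T [-0.03  0.27  0.54] grip 0.174 q6 -1.59
```

```bash
python3 -m handwheel '[[[0,0,0],[0,0,0.2]]]' >/dev/null;python3 -c "
from h import *
st()"
```

```text
t 20.82 stand mm [ 2.5 -0.7 97.7] yaw 88.54 F [-1.7  0.5  5.6] T [0.01 0.32 0.66] grip 0.174 q6 -1.59
```

```bash
python3 -m handwheel '[[[0,0,0],[0,0,0.1]],[[0,0,0],[0,0,0.1]],[[0,0,0],[0,0,0.1]],[[0,0,0],[0,0,0.1]],[[0,0,0],[0,0,0.1]]]' >/dev/null;python3 -c "
from h import *
st()"; python3 -m handwheel '[[[0,0,0],[0,0,-0.3]],[[0,0,0],[0,0,-0.5]],[[0,0,0],[0,0,-0.5]]]' >/dev/null;python3 -c "
from h import *
st()"
```

```text
t 21.23 stand mm [ 2.5 -0.7 97.7] yaw 88.47 F [-1.2  0.2  6.7] T [0.02 0.32 0.71] grip 0.178 q6 -1.59
t 21.48 stand mm [ 2.5 -0.7 97.7] yaw 88.90 F [-1.1 -0.5  5.4] T [0.01 0.28 0.24] grip 0.178 q6 -1.59
```

```bash
python3 -m handwheel '[[[0,0,0],[0,0,0]],[[0,0,0],[0,0,0]],[[0,0,0],[0,0,0]],[[0,0,0],[0,0,0]],[[0,0,0],[0,0,0]],[[0,0,-25],[0,0,0]],[[0,0,-60],[0,0,0]],[[0,0,-100],[0,0,0]],[[0,0,-120],[0,0,0]],[[0,0,-120],[0,0,0]],[[0,0,-120],[0,0,0]]]' 0.2 >/dev/null; python3 -m handwheel '[[[40,0,-20],[0,0,0]],[[80,0,-30],[0,0,0]],[[120,0,-30],[0,0,0]],[[160,0,-30],[0,0,0]],[[200,0,-30],[0,0,0]],[[200,0,-30],[0,0,0]],[[200,0,-30],[0,0,0]]]'
python3 - <<'E'
from h import *
from station import eyes
st()
for n in ("scene","top"):
    a=eyes.camera(n)["pixels"][:,:,::-1]; b=a[110:260,170:370] if n=="top" else a[130:280,180:380]
    cv2.imwrite(f"pics/{n}11.png",cv2.resize(b,None,fx=4,fy=4))
E
```

```text
clock: 22.98
position: [0.396, 0.055, 0.2435]
tcp_rot: [0.044, -3.139, -0.0]
ft_force: [1.2, -0.3, -0.1]
grip_width: 0.6
t 22.98 stand mm [-200.6    3.2  243.5] yaw 88.85 F [ 1.2 -0.3 -0.1] T [-0.03  0.    0.04] grip 0.600 q6 -1.60
```

View pics/scene11.png

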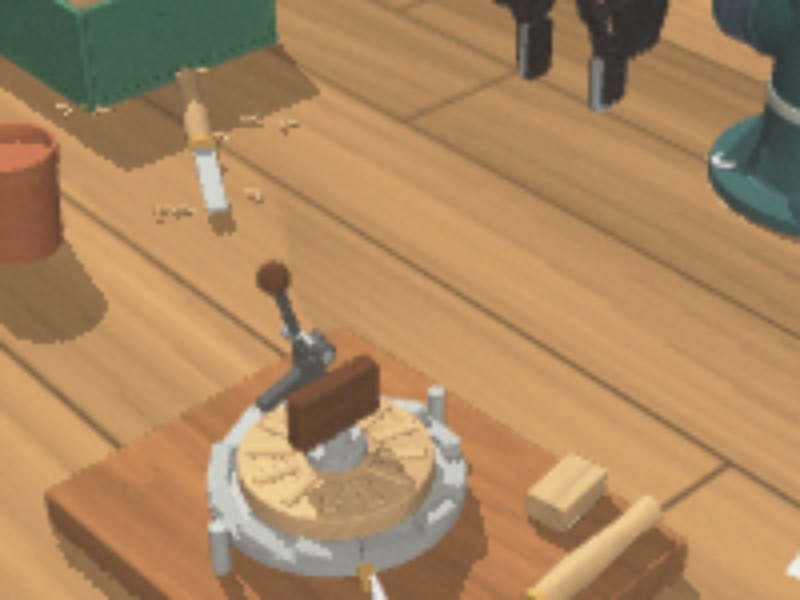

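View pics/top11.png

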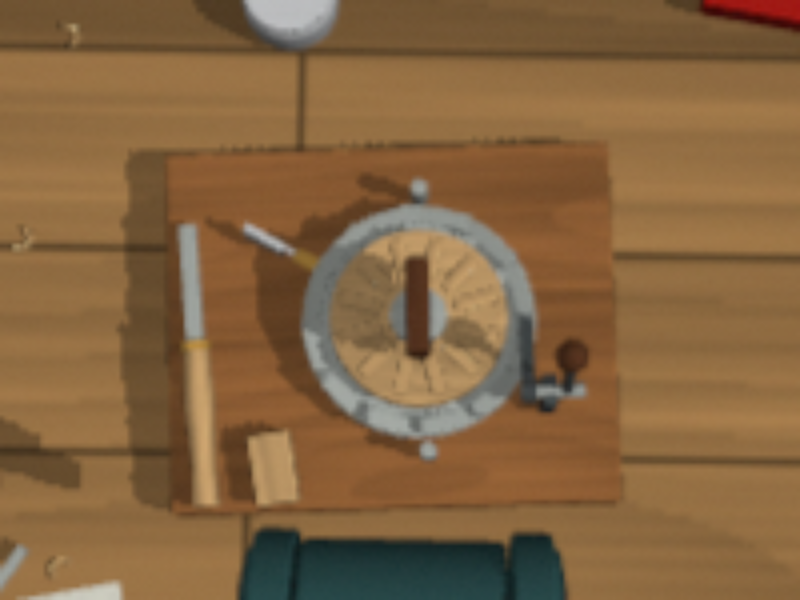

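The pointer (zoom 305,258) lies in line with and under the index finger (268,240). The pawl is down with its ball at (573,357), and the bystanders are where they were. The robot is clear, so I'm handing in.

```bash
python3 -c "
from station import job
print(job.close_job())"
```

```text
the job is handed in; nothing more can be done
None
```

I did every step in order and handed the job in at about 23 s of the 72 s allowed; the hand-in reports no verdict.

- **Pawl thrown back:** I pushed the ball towards -x until the pawl fell back, and the picture showed it standing clear of the teeth.
- **Stop post:** I turned the knob clockwise until the pointer met the post, and held it for about 0.9 s at 0.55 to 0.68 N m.
- **Pawl dropped in:** I pushed the upright arm towards +x, and the picture showed the ball back where it began.
- **First notch:** I advanced one notch and backed up until the tooth bore on the pawl. It peaked at 0.90 N m (roughly 9 to 10 N at the tooth) and was held at about 0.8 N m.
- **Second notch:** I did the same again and held it at 0.66 to 0.71 N m for about 0.4 s, then eased off and let go.

**Last checks:** the pictures show the pointer in line under the index finger, the pawl down, and the stand's gouge and offcut where they were. The robot is about 0.2 m away from the turntable.

**Small disagreement:** contact came 1 to 1.5° from where my camera fit of the stand put it (about 0.02 rad). The two tooth contacts were 30° apart, as they should be, so I put it down to the fit.

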